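# Hook the packing-tape roll out from under the shelf

## Robot

A 6-joint arm with a two-finger parallel gripper is mounted at the origin on the work surface. World frame = base frame: x ahead of the robot, y to its left, z up, the work surface at z = 0. Lengths are in m, angles in rad, forces in N, time in s.
With the tool pointing down it reaches from about 0.35 to 0.95 m from the base axis. Payload 17.4 kg.
Tool frame: the origin (TCP) lies midway between the tips of the shut fingers; the grasp point (between the pads) lies 19 mm behind it; z points along the fingers, y is the line along which they close (so a half turn about z gives the same grasp; the last joint's range is limited). The gripper opens to 93 mm and grips with 3 to 60 N. Pads are 15 mm wide; open, the fingers measure 128 mm over their backs; the gripper's body (75 mm by 188 mm) begins 65 mm behind the grasp point.
Start: joints at [-1.379, 0.116, 1.442, -0, 1.584, -0.038], TCP at [0.154, -0.657, 0.219] pointing down, gripper open.
Joint ranges: [-2.83, 2.83], [-0.83, 2.19], [0.07, 2.5], [-1.14, 4.28], [0.01, 3], [-2.97, 2.97]. Speed limits (rad/s): [1.89, 1.89, 2.22, 3.14, 3.14, 3.14].

## Interface

Orientations are given as a unit quaternion [x, y, z, w].
In Python, from plant import r gives the robot as it stands.
- The arm moves only by the tool servo_tool, never from a script. Its argument "motion" is a list of rows, each a list of 5 numbers: the finger opening in m, from 0 to 0.093, then the shift along the tool's x, y, z in m, then the turn about the tool's z in rad. In form: [[jaw, dx, dy, dz, spin], ...]. A call has exactly 10 rows; each row is the pose to reach, as a shift and turn from the pose commanded when the call began, along the tool's axes at that moment; what a row does not reach only later rows make up. A row lasts 1/10 s, in which the tool goes at most 50 mm and 8.59 degrees, less where a joint would pass 70% of its speed; a pose out of reach is approached as far as the arm can. A call with a gripper value outside its range is refused whole. The fingers move at their own pace and stop on an object; the grip force is fixed at half the most. Time passes only in rows, so rows that repeat a pose let the fingers close, or fill a call up. It gives the time, the measured TCP pose, the force, the opening and the grip force at its end, in the units of the state.
- r.state(): the state, without advancing time (a new reading comes with each control period).
- r.read_camera(name): name is "scene" or "top" or "wrist"; returns (picture, depth): 384x512x3 uint8, red, green, blue; 384x512 float32, m along the optical axis (not along the pixel's ray), 0 where there is no reading.
- r.get_calibration(name): a dict with "intrinsics" (3x3 intrinsics, pixels), "rvec" (rotation vector, rad) and "tvec" (3), from world to camera coordinates, as OpenCV has them. Camera axes: x right, y down, z forward; pixel columns grow to the right and rows downward; lengths in m; the calibration is good to about 2 mm. The wrist camera is an equidistant fisheye: a pixel r from the principal point sees the ray r / f radians off the axis. A picture is of the moment at which its call begins: read the wrist's pose just before it. get_calibration takes no time and is no camera call; for the wrist camera it gives the pose at the moment of the call.
- r.finish_job(): hands the job in; it is judged then, once.
The state is a dict: "clock": time; "joint_pos": joint angles; "joint_vel": joint speeds; "effort": joint torques, N m; "position": TCP position; "orientation": TCP orientation; "force": force on the tool from outside, world axes, zero at the start; "torque": the same for the moment, N m; "opening": finger opening in m; "finger_force": force on a finger pad.
Only numpy, scipy, OpenCV 4.12 (cv2) and the standard library are available. Lean on these libraries where they do the work, as an engineer would, in place of code of your own. Each camera call takes 0.05 s, during which the arm holds its last target. There are 200 camera calls.

## Task

The wide roll of packing tape has been pushed under the low wire shelf where a hand does not fit. Take the pull hook from its tray, drop its tip into the roll's core and drag the roll, flat on the bench and without touching it with the gripper, until it lies wholly inside the marked square; then set the hook back in its tray, standing upright on its handle, and let go. Leave everything else, the thin roll and the mug beside it included, where it stands.

Things in the scene. Friction and masses are not known exactly. Their poses are not given: they have to be found in the camera images.
- roll: the wide roll of brown packing tape, lying flat: 110 mm across, 48 mm tall, with an open core 76 mm across that goes right through; 0.2 to 0.4 kg. Origin: centre of its underside; z up its axis. It starts under the wire shelf in one of three places side by side (swapped with the thin roll and the mug), its centre about 75 to 105 mm inside the shelf's front edge
- hook_grip (a point): middle of the pull hook's wooden handle (block 100 long, 26 wide, 50 high), 32 mm above its underside, on which it stands in the tray; grip across the 26 mm. x along the tool to the tip, z up. A steel rod 8 mm thick leaves the front, runs level with its centreline 62 mm above the underside, and 200 mm ahead of the grip turns down. 0.15 kg, balance point some 30 mm ahead of the grip
- hook_tip (a point): the lower end of the hook's tip (8 mm thick, round, hanging 52 mm below the level rod): 200 mm ahead of hook_grip and 26 mm below it, that is 6 mm above the level of the handle's underside. Same axes as hook_grip
- shelf: low chrome wire shelf, fixed, 420 along x by 290 along y on four thin posts at its corners; clear height beneath 164 mm. Origin: centre of its footprint on the bench. Its open front faces its own +y; the front edge is at y = +145 mm, posts at x = +-205 mm. Cartons stand on its rear half
- tray: shallow grey metal tray of the hook, fixed, 308 by 138 mm outside, walls 4 mm thick and 10 mm high, floor 4 mm thick. Origin: centre of its underside, x along its length, z up. The hook stands in it lengthways, tip towards +x
- square: square marked on the bench with white tape 12 mm wide, flat and not felt; 140 mm inside. Origin: its centre, axes along its sides
- thin_roll: thin roll of brown tape, 100 mm across and only 24 mm tall, core 76 mm: not the one wanted. Under the shelf. Origin: centre of underside
- mug: white mug, 76 mm across, 90 mm tall, under the shelf. Origin: centre of underside
- carton: small brown carton, 100 x 130 x 70 mm, beyond the work area. Origin: centre of underside
- jar: clear jar, 60 mm across, 85 mm tall, with black lid, beyond the work area. Origin: centre of underside
- stapler: black stapler, 120 mm long, 45 mm high, beyond the work area. Origin: centre of underside
Mind the look-alikes: they are no part of the job. What is shaped like the roll but green is not meant.

How it is judged:
By the outcome, as a careful person would: the job done as asked, in the order asked, and still so for the second after the job is handed in, with the robot touching nothing.
It also fails if it takes over 64 s, if anything falls off the work surface, if the arm or the gripper's body presses on something with over 40 N, if the wrist force passes 120 N, or if a joint passes its speed limit or range.

## Working session

There is one attempt and no reset: what is moved stays moved. The work goes in short steps, Python scripts to look and compute and a tool call to move; the robot and the scene stay as the last step left them, time stands still between calls to the robot, and variables do not carry over. Pictures are saved under pics/ and viewed, at most 10 in all, crops included, and the job is handed in when it is done.

Besides the shell and the picture viewer there is one more tool, called after "Request:" as name(argument=value, ...), one argument or row to a line, values as JSON. servo_tool: Moves the arm, as the interface text tells. Its arguments: {"type":"object","properties":{"motion":{"type":"array"}},"required":["motion"]}

```bash
mkdir -p pics; ls; cat > h.py <<'E'
import numpy as np,cv2
from plant import r
def cal(n):
    c=r.get_calibration(n);K=np.array(c["intrinsics"],float);R=cv2.Rodrigues(np.array(c["rvec"],float))[0];t=np.array(c["tvec"],float).ravel();return K,R,t
def cloud(n,d,C=None):
    K,R,t=C or cal(n);v,u=np.indices(d.shape)
    x=(u-K[0,2])/K[0,0];y=(v-K[1,2])/K[1,1]
    p=np.stack([x*d,y*d,d],-1);return (p-t)@R
def ray(n,uv,z,C=None):
    K,R,t=C or cal(n);uv=np.asarray(uv,float).reshape(-1,2)
    a=np.c_[(uv-K[[0,1],[2,2]])/K[[0,1],[0,1]],np.ones(len(uv))]
    if n=="wrist":
        m=a[:,:2];rr=np.linalg.norm(m,axis=1,keepdims=True)+1e-9
        a=np.c_[m/rr*np.sin(rr),np.cos(rr)]
    d=a@R;o=-R.T@t
    return o+d*((z-o[2])/d[:,2])[:,None]
E
python3 - <<'E'
from h import *
ims=[]
for n in("scene","top"):
    p,d=r.read_camera(n);np.savez(f"{n}.npz",p=p,d=d);cv2.imwrite(f"pics/{n}0.png",cv2.resize(p[...,::-1],(800,600)))
    K,R,t=cal(n);print(n,K[0,0],-R.T@t,R[2])
print(r.state())
E
```

```text
pics
scene 349.11935581896375 [ 1.16298218 -0.05178871  0.66053208] [-0.6725144   0.09661363 -0.73375077]
top 352.7464149736613 [0.52932057 0.00155163 0.90334084] [ 0.06195582  0.03894809 -0.99731867]
{'clock': 0.1, 'joint_pos': array([-1.37876065e+00,  1.16439757e-01,  1.44220034e+00, -2.42648747e-05,
        1.58400997e+00, -3.77977009e-02]), 'joint_vel': array([-0.00103177,  0.00074606, -0.00218471,  0.00030321,  0.00040257,
        0.00194001]), 'effort': array([ 1.70750314e-03, -7.22891736e+01, -6.23862791e+01,  7.80730136e-02,
        2.28412834e-02, -9.50403114e-05]), 'position': array([ 0.1537251 , -0.65706924,  0.21797667]), 'orientation': array([ 9.93404219e-01,  1.14663760e-01, -5.28285494e-05, -5.26203515e-04]), 'force': array([-0.19037373,  0.66140203,  0.20339483]), 'torque': array([-0.00931658,  0.03883587, -0.00103406]), 'finger_force': 0.0, 'opening': 0.09299295122350835}
```

View pics/scene0.png

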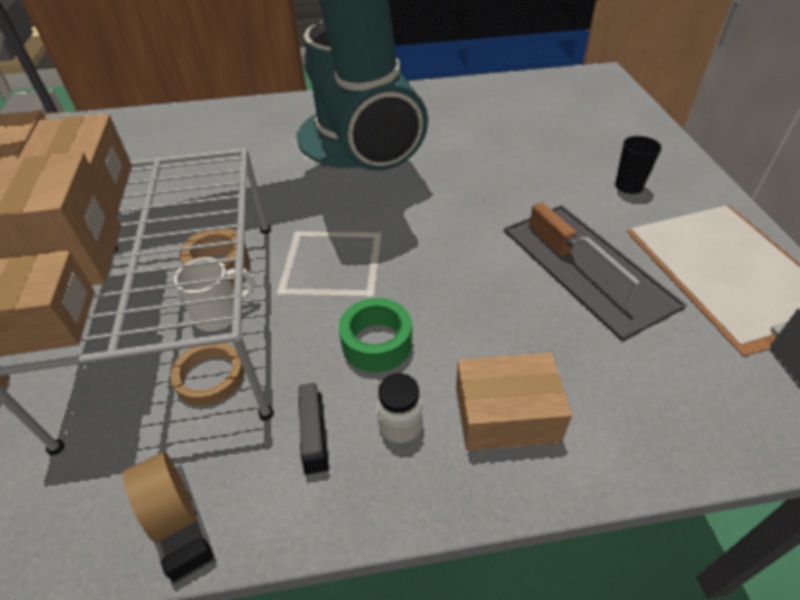

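View pics/top0.png

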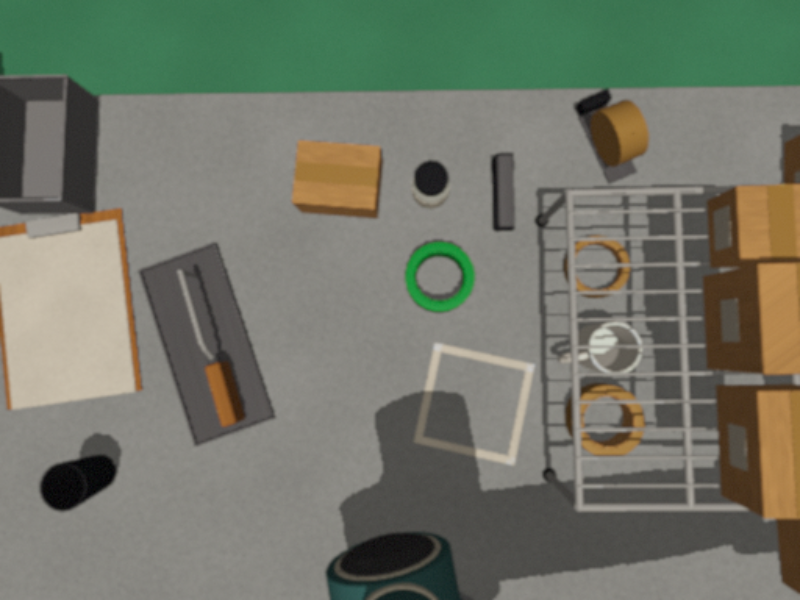

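Scene view: two brown rings under the shelf at top-view (598,267) and (607,420), with the mug at (615,348) between them. Other look-alikes are the green ring (440,275) and the dispenser roll (620,132). The square is at (475,403), and the hook is in its tray with the handle at (222,393) and tip at (182,270). Next I measure, and crop the chosen roll.

```bash
python3 - <<'E'
from h import *
S={n:np.load(n+".npz") for n in("scene","top")}
P={n:cloud(n,S[n]["d"]) for n in S}
s=512/800
def hs(n): return cv2.cvtColor(S[n]["p"],cv2.COLOR_RGB2HSV)
# rings: brown masked points with z between 5 and 60mm in the boxes
for n in S:
    h=hs(n);p=P[n];m=(h[...,0]>5)&(h[...,0]<25)&(h[...,1]>90)&(S[n]["d"]>0)&(p[...,2]>.0)&(p[...,2]<.08)
    k,l,st,c=cv2.connectedComponentsWithStats(cv2.dilate(m.astype(np.uint8),np.ones((5,5))))
    for i in range(1,k):
        q=p[m&(l==i)]
        if len(q)>60: 
            zt=np.percentile(q[:,2],90);t=q[q[:,2]>zt-.008]
            print(n,(c[i]/s).round(),len(q),"z90",zt.round(3),"top ext",np.percentile(t,2,axis=0).round(3),np.percentile(t,98,axis=0).round(3),"rect",cv2.minAreaRect(t[:,:2].astype(np.float32)))
T=lambda uv,z:ray("top",np.array(uv)*s,z).round(4)
print("tray",T([(140,270),(216,243),(273,417),(195,443)],.01))
print("square outer",T([(435,344),(533,366),(513,464),(415,441)],0))
print("hook tip/bend,handle", T([(182,270),(212,358)],.066),T([(205,365),(227,360),(243,420),(221,426)],.054))
print("shelf front corners top",T([(569,191),(579,508)],.166),"feet",T([(541,221),(549,475)],0))
im=S["scene"]["p"];a=cv2.resize(im[130:270,80:180],(430,600),interpolation=cv2.INTER_CUBIC)
b=cv2.resize(S["top"]["p"][220:310,340:440],(370,333),interpolation=cv2.INTER_CUBIC);o=np.zeros((600,800,3),np.uint8);o[:,:430]=a;o[:333,430:]=b
cv2.imwrite("pics/crop.png",o[...,::-1])
z=P["top"][...,2];print("max z shelf area",np.nanmax(z[:,450:]))
E
```

```text
scene [60.  3.] 148 z90 0.016 top ext [-1.086 -1.043  0.008] [-1.065 -0.858  0.02 ] rect ((-1.0766273736953735, -0.9452222585678101), (0.02538408152759075, 0.20249421894550323), 2.1988465785980225)
scene [552. 228.] 548 z90 0.055 top ext [0.404 0.292 0.047] [0.491 0.335 0.056] rect ((0.44624122977256775, 0.31463322043418884), (0.09720131754875183, 0.027263935655355453), 18.3460693359375)
scene [763. 235.] 61 z90 0.006 top ext [0.418 0.69  0.002] [0.583 0.714 0.008] rect ((0.500678300857544, 0.7011522650718689), (0.17368744313716888, 0.00917530432343483), 8.521602630615234)
scene [210. 246.] 434 z90 0.049 top ext [ 0.362 -0.33   0.042] [ 0.454 -0.244  0.05 ] rect ((0.40678849816322327, -0.28777167201042175), (0.0911516472697258, 0.0971953421831131), 87.4730224609375)
scene [703. 303.] 480 z90 0.006 top ext [0.46  0.47  0.001] [0.747 0.57  0.007] rect ((0.5929374098777771, 0.5150980353355408), (0.3104539215564728, 0.07187515497207642), 11.573551177978516)
scene [206. 373.] 900 z90 0.025 top ext [ 0.608 -0.323  0.018] [ 0.697 -0.23   0.026] rect ((0.65198814868927, -0.2770974338054657),
[... 2455 characters left out ...]
.268 -0.552  0.055] rect ((0.21720758080482483, -0.5545790791511536), (0.10945696383714676, 0.004641688894480467), 2.6178715229034424)
tray [[0.6428 0.4674 0.01  ]
 [0.6879 0.3405 0.01  ]
 [0.4034 0.2396 0.01  ]
 [0.3603 0.3666 0.01  ]]
square outer [[ 0.5226 -0.0224  0.    ]
 [ 0.488  -0.1806  0.    ]
 [ 0.3315 -0.1473  0.    ]
 [ 0.366   0.0097  0.    ]]
hook tip/bend,handle [[0.6357 0.3717 0.066 ]
 [0.4999 0.3209 0.066 ]] [[0.4886 0.3362 0.054 ]
 [0.4965 0.3017 0.054 ]
 [0.4046 0.2745 0.054 ]
 [0.395  0.3086 0.054 ]]
shelf front corners top [[ 0.7297 -0.1974  0.166 ]
 [ 0.3129 -0.2044  0.166 ]] feet [[ 0.7251 -0.196   0.    ]
 [ 0.315  -0.2042  0.    ]]
max z shelf area 0.9033408419594884
```

View pics/crop.png

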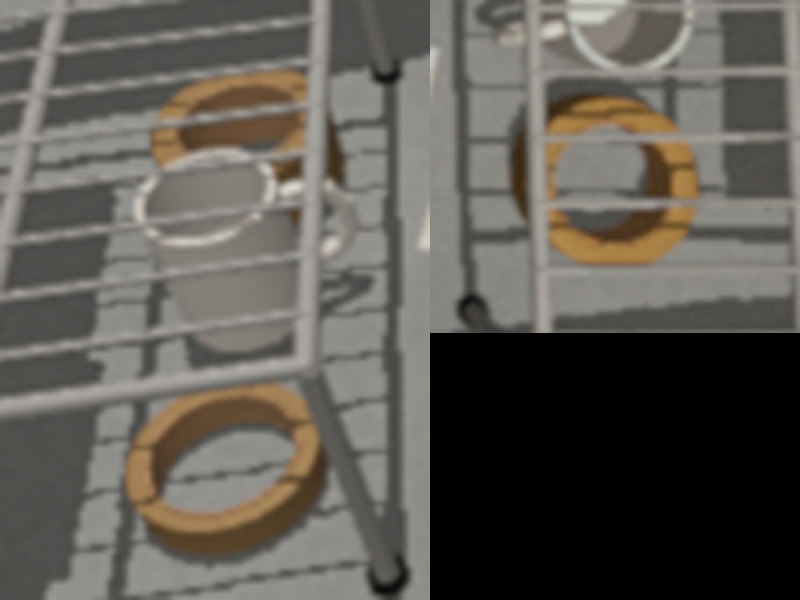

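The wide roll is the ring at top-view (607,420). Its top is at z≈0.05, against 0.025 for the other ring. Its centre is about (0.409,-0.286), and the square's centre is about (0.427,-0.085). Next is a helper for tool-frame shifts.

```bash
cat >> h.py <<'E'
from scipy.spatial.transform import Rotation as Ro
def go(*targets):
    s=r.state();R=Ro.from_quat(s["orientation"]).as_matrix();y0=np.arctan2(R[1,0],R[0,0])
    print("pos",s["position"].round(4),"yaw",np.degrees(y0).round(2),"tilt",R[:,2].round(4),"q6",s["joint_pos"][5].round(2),"F",s["force"].round(1),"open",s["opening"].round(4),"t",s["clock"])
    for x,y,z,yaw in targets:
        d=R.T@(np.array([x,y,z])-s["position"]);sp=-(np.radians(yaw)-y0);sp=(sp+np.pi)%(2*np.pi)-np.pi
        print((x,y,z,yaw),"->",d.round(4),sp.round(3))
E
python3 - <<'E'
from h import *
go((.154,-.657,.45,13.2),(.40,-.1,.45,100),(.445,.3133,.2,198.4))
for n in("scene","top"):
    d=np.load(n+".npz")["d"];p=cloud(n,d);m=(d>.05)&(p[...,0]>.25)&(p[...,0]<.8)&(p[...,1]<-.3)&(p[...,1]>-.6);print(n,np.percentile(p[m][:,2],[90,99.5,100]))
E
```

```text
Traceback (most recent call last):
  File "h.py", line 20, in go
    print("pos",s["position"].round(4),"yaw",np.degrees(y0).round(2),"tilt",R[:,2].round(4),"q6",s["joint_pos"][5].round(2),"F",s["force"].round(1),"open",s["opening"].round(4),"t",s["clock"])
                                                                                                                                                           ^^^^^^^^^^^^^^^^^^
AttributeError: 'float' object has no attribute 'round'
```

```bash
sed -i 's/s\["opening"\].round(4)/round(s["opening"],4)/' h.py
python3 - <<'E'
from h import *
go((.154,-.657,.45,13.2),(.40,-.1,.45,100),(.445,.3133,.2,198.4))
for n in("scene","top"):
    d=np.load(n+".npz")["d"];p=cloud(n,d);m=(d>.05)&(p[...,0]>.25)&(p[...,0]<.8)&(p[...,1]<-.3)&(p[...,1]>-.6);print(n,np.percentile(p[m][:,2],[90,99.5,100]))
E
```

```text
pos [ 0.1537 -0.6571  0.218 ] yaw 13.17 tilt [-2.e-04  1.e-03 -1.e+00] q6 -0.04 F [-0.2  0.7  0.2] open 0.093 t 0.1
(0.154, -0.657, 0.45, 13.2) -> [ 0.0003 -0.0003 -0.232 ] -0.001
(0.4, -0.1, 0.45, 100) -> [ 0.3667 -0.4866 -0.2315] -1.515
(0.445, 0.3133, 0.2, 198.4) -> [ 0.5047 -0.8785  0.0189] 3.05
scene [0.26906996 0.29780083 0.29888872]
top [0.26848566 0.29818063 0.30010661]
```

Request:
servo_tool(
  motion=[
    [0.093,0,0,-0.05,0],
    [0.093,0,0,-0.1,0],
    [0.093,0,0,-0.15,0],
    [0.093,0,0,-0.2,0],
    [0.093,0,0,-0.232,0],
    [0.093,0.037,-0.049,-0.232,-0.14],
    [0.093,0.073,-0.097,-0.232,-0.28],
    [0.093,0.11,-0.146,-0.232,-0.42],
    [0.093,0.147,-0.195,-0.232,-0.56],
    [0.093,0.183,-0.243,-0.232,-0.7],
  ],
)

```text
clock: 1.1
position: [0.255, -0.4267, 0.4503]
orientation: [0.893, 0.451, 0.0, -0.0]
force: [0.9, -1.3, -0.2]
opening: 0.093
finger_force: 0.0
```

```bash
python3 -c "
from h import *
go((.40,-.1,.45,100),(.445,.3133,.2,198.4))"
```

```text
pos [ 0.255  -0.4267  0.4503] yaw 53.58 tilt [-1.e-04  3.e-04 -1.e+00] q6 -0.45 F [ 0.9 -1.3 -0.2] open 0.093 t 1.1
(0.4, -0.1, 0.45, 100) -> [ 0.349  -0.0773  0.0004] -0.81
(0.445, 0.3133, 0.2, 198.4) -> [ 0.7082 -0.2864  0.2505] -2.528
```

Request:
servo_tool(
  motion=[
    [0.093,0.044,-0.01,0,-0.1],
    [0.093,0.088,-0.02,0,-0.2],
    [0.093,0.13,-0.03,0,-0.3],
    [0.093,0.175,-0.04,0,-0.4],
    [0.093,0.22,-0.05,0,-0.5],
    [0.093,0.26,-0.06,0,-0.62],
    [0.093,0.305,-0.07,0,-0.75],
    [0.093,0.35,-0.08,0,-0.88],
    [0.093,0.39,-0.1,0,-1.02],
    [0.093,0.43,-0.12,0,-1.16],
  ],
)

```text
clock: 2.1
position: [0.4157, -0.0103, 0.4504]
orientation: [0.499, 0.866, -0.0, -0.0]
force: [0.8, -1.3, -0.6]
opening: 0.093
finger_force: 0.0
```

```bash
python3 -c "
from h import *
go((.445,.3133,.15,198.4))"
```

```text
pos [ 0.4157 -0.0103  0.4504] yaw 120.07 tilt [-3.e-04  0.e+00 -1.e+00] q6 -0.61 F [ 0.8 -1.3 -0.6] open 0.093 t 2.1
(0.445, 0.3133, 0.15, 198.4) -> [0.2653 0.1876 0.3004] -1.367
```

Request:
servo_tool(
  motion=[
    [0.093,0.032,0.023,0.02,-0.14],
    [0.093,0.064,0.046,0.04,-0.28],
    [0.093,0.096,0.069,0.07,-0.42],
    [0.093,0.128,0.092,0.1,-0.56],
    [0.093,0.16,0.115,0.13,-0.7],
    [0.093,0.192,0.138,0.16,-0.84],
    [0.093,0.224,0.161,0.19,-0.98],
    [0.093,0.255,0.18,0.22,-1.12],
    [0.093,0.265,0.188,0.26,-1.26],
    [0.093,0.265,0.188,0.29,-1.367],
  ],
)

```text
clock: 3.1
position: [0.4466, 0.3125, 0.1576]
orientation: [-0.161, 0.987, -0.0, -0.001]
force: [1.1, -0.5, 0.3]
opening: 0.0927
finger_force: 0.0
```

```bash
python3 - <<'E'
from h import *
go((.445,.3133,.017,198.4))
C=cal("wrist");p,d=r.read_camera("wrist")
h=cv2.cvtColor(p,cv2.COLOR_RGB2HSV);m=((h[...,0]<22)&(h[...,1]>90)&(h[...,2]>40)).astype(np.uint8)
k,l,st,c=cv2.connectedComponentsWithStats(m)
for i in range(1,k):
    if st[i,4]>300:
        cs=cv2.findContours((l==i).astype(np.uint8),0,2)[0][0].reshape(-1,2)
        w=ray("wrist",cs,.054,C)[:,:2].astype(np.float32);print(c[i].round(),st[i],cv2.minAreaRect(w))
cv2.imwrite("pics/w1.png",p[...,::-1])
E
```

```text
pos [0.4466 0.3125 0.1576] yaw -161.5 tilt [-0.0022 -0.0011 -1.    ] q6 -1.33 F [ 1.1 -0.5  0.3] open 0.0927 t 3.1
(0.445, 0.3133, 0.017, 198.4) -> [0.0009 0.0013 0.1406] 0.002
[254. 185.] [ 241  133   28  104 2783] ((0.438421368598938, 0.31391483545303345), (0.10068880766630173, 0.02556878700852394), 18.2874698638916)
[ 95. 293.] [ 85 269  24  49 583] ((0.6287069320678711, 0.17332763969898224), (0.08091981709003448, 0.031945642083883286), 1.3761401176452637)
[410. 293.] [396 270  24  48 587] ((0.5068918466567993, 0.537519097328186), (0.08160969614982605, 0.031073927879333496), 36.512699127197266)
[356. 342.] [ 228  311  257   52 4648] ((0.5712838172912598, 0.5298144817352295), (0.0816846415400505, 0.3916773200035095), 18.441429138183594)
```

View pics/w1.png

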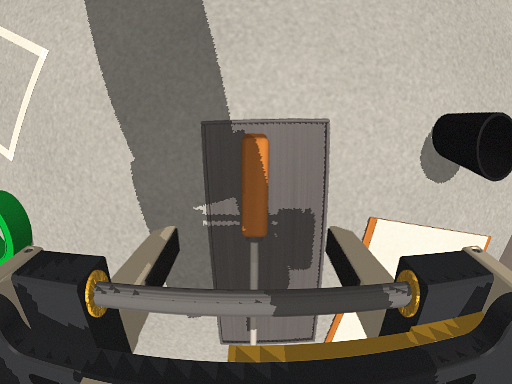

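The handle lies straight between the open fingers at wrist pixels (254,185), angle 18.3°. The wrist view puts the centre at about (0.438,0.314), so I'll aim at 0.442, 0.3135 and descend.

Request:
servo_tool(
  motion=[
    [0.093,0.002,0,0.03,0],
    [0.093,0.004,0,0.06,0],
    [0.093,0.004,0,0.09,0],
    [0.093,0.004,0,0.12,0],
    [0.093,0.004,0,0.135,0],
    [0.093,0.004,0,0.14,0],
    [0.0,0.004,0,0.14,0],
    [0.0,0.004,0,0.14,0],
    [0.0,0.004,0,0.14,0],
    [0.0,0.004,0,0.14,0],
  ],
)

```text
clock: 4.15
position: [0.4441, 0.3102, 0.0216]
orientation: [-0.157, 0.988, 0.0, 0.001]
force: [0.3, 0.0, 0.8]
opening: 0.0652
finger_force: 0.0
```

Request:
servo_tool(
  motion=[
    [0.0,0,0,0,0],
    [0.0,0,0,0,0],
    [0.0,0,0,0,0],
    [0.0,0,0,0,0],
    [0.0,0,0,0,0],
    [0.0,0,0,0,0],
    [0.0,0,0,0,0],
    [0.0,0,0,0,0],
    [0.0,0,0,0,0],
    [0.0,0,0,0,0],
  ],
)

```text
clock: 5.15
position: [0.4437, 0.31, 0.0206]
orientation: [-0.157, 0.988, 0.0, -0.0]
force: [-0.5, 0.8, -0.1]
opening: 0.026
finger_force: 29.7
```

```bash
python3 -c "
from h import *
go((.442,.3135,.1,198.4))"
```

```text
pos [0.4437 0.31   0.0206] yaw -161.94 tilt [-1.e-04  0.e+00 -1.e+00] q6 -1.32 F [-0.5  0.8 -0.1] open 0.026 t 5.15
(0.442, 0.3135, 0.1, 198.4) -> [ 0.0005  0.0039 -0.0794] -0.006
```

Request:
servo_tool(
  motion=[
    [0.0,0,0,-0.01,0],
    [0.0,0,0,-0.025,0],
    [0.0,0,0,-0.04,0],
    [0.0,0,0,-0.06,0],
    [0.0,0,0,-0.075,0],
    [0.0,0,0,-0.09,0],
    [0.0,0,0,-0.1,0.03],
    [0.0,0,0,-0.1,0.1],
    [0.0,0,0,-0.1,0.2],
    [0.0,0,0,-0.1,0.3],
  ],
)

```text
clock: 6.15
position: [0.4436, 0.3099, 0.1208]
orientation: [-0.005, 1.0, -0.0, -0.0]
force: [-0.7, -0.4, -1.5]
opening: 0.0253
finger_force: 29.7
```

```bash
python3 -c "
from h import *
go((.441,.08,.12,84.9))"
```

```text
pos [0.4436 0.3099 0.1208] yaw -179.45 tilt [-2.e-04 -1.e-04 -1.e+00] q6 -1.02 F [-0.7 -0.4 -1.5] open 0.0253 t 6.15
(0.441, 0.08, 0.12, 84.9) -> [ 0.0048 -0.2299  0.0009] 1.669
```

Request:
servo_tool(
  motion=[
    [0.0,0,-0.015,0,0.12],
    [0.0,0,-0.035,0,0.26],
    [0.0,0,-0.06,0,0.4],
    [0.0,0,-0.085,0,0.54],
    [0.0,0,-0.11,0,0.68],
    [0.0,0,-0.135,0,0.82],
    [0.0,0,-0.16,0,0.96],
    [0.0,0.002,-0.185,0,1.1],
    [0.0,0.004,-0.205,0,1.24],
    [0.0,0.005,-0.215,0,1.36],
  ],
)

```text
clock: 7.15
position: [0.4417, 0.0935, 0.1208]
orientation: [0.626, 0.78, -0.0, 0.0]
force: [0.4, 0.4, -2.0]
opening: 0.0258
finger_force: 29.7
```

```bash
python3 -c "
from h import *
go((.441,.08,.096,84.9))"
```

```text
pos [0.4417 0.0935 0.1208] yaw 102.47 tilt [-1.e-04 -2.e-04 -1.e+00] q6 -0.07 F [ 0.4  0.4 -2. ] open 0.0258 t 7.15
(0.441, 0.08, 0.096, 84.9) -> [-0.013  -0.0036  0.0248] 0.307
```

Request:
servo_tool(
  motion=[
    [0.0,-0.003,-0.001,0.005,0.08],
    [0.0,-0.007,-0.002,0.012,0.17],
    [0.0,-0.01,-0.003,0.018,0.24],
    [0.0,-0.013,-0.004,0.023,0.29],
    [0.0,-0.013,-0.004,0.025,0.307],
    [0.0,-0.013,-0.004,0.025,0.307],
    [0.0,-0.013,-0.004,0.025,0.307],
    [0.0,-0.013,-0.004,0.025,0.307],
    [0.0,-0.013,-0.004,0.025,0.307],
    [0.0,-0.013,-0.004,0.025,0.307],
  ],
)

```text
clock: 8.15
position: [0.441, 0.0814, 0.0958]
orientation: [0.735, 0.678, 0.0, 0.0]
force: [-1.2, -0.1, -1.4]
opening: 0.0261
finger_force: 29.7
```

```bash
python3 - <<'E'
from h import *
go((.427,-.087,.096,84.9))
for n in("scene","top"):
    p,d=r.read_camera(n);np.savez(f"{n}1.npz",p=p,d=d)
    P=cloud(n,d);m=(d>.05)&(P[...,0]>.36)&(P[...,0]<.5)&(P[...,1]>-.19)&(P[...,1]<.02)&(P[...,2]>.06)&(P[...,2]<.155)
    q=P[m];print(n,len(q))
    if len(q)>5:
        for y in np.arange(-.19,.02,.02):
            b=q[(q[:,1]>=y)&(q[:,1]<y+.02)]
            if len(b):print(y.round(2),len(b),b.mean(0).round(4),b.min(0).round(3))
p=np.load("top1.npz")["p"];s=np.load("scene1.npz")["p"]
o=np.hstack([cv2.resize(p[150:330,250:430],(400,400)),cv2.resize(s[100:280,90:270],(400,400))]);cv2.imwrite("pics/pre.png",o[...,::-1])
E
```

```text
pos [0.441  0.0814 0.0958] yaw 85.38 tilt [ 1.e-04  0.e+00 -1.e+00] q6 0.21 F [-1.2 -0.1 -1.4] open 0.0261 t 8.15
(0.427, -0.087, 0.096, 84.9) -> [-0.169  -0.0004 -0.0002] 0.008
scene 246
-0.13 68 [ 0.4325 -0.1172  0.1215] [ 0.428 -0.122  0.088]
-0.11 24 [ 0.4328 -0.0995  0.143 ] [ 0.43  -0.108  0.139]
-0.09 28 [ 0.4341 -0.0804  0.1434] [ 0.43  -0.089  0.138]
-0.07 27 [ 0.4355 -0.0593  0.1431] [ 0.431 -0.069  0.14 ]
-0.05 25 [ 0.4368 -0.0404  0.1436] [ 0.432 -0.049  0.139]
-0.03 28 [ 0.4379 -0.0202  0.1434] [ 0.432 -0.029  0.139]
-0.01 29 [4.393e-01 4.000e-04 1.402e-01] [ 0.436 -0.009  0.128]
0.01 17 [0.4406 0.0147 0.1259] [0.437 0.01  0.117]
top 243
-0.13 34 [ 0.431  -0.1168  0.1344] [ 0.427 -0.123  0.09 ]
-0.11 34 [ 0.4312 -0.1003  0.1447] [ 0.427 -0.109  0.141]
-0.09 39 [ 0.4323 -0.08    0.1441] [ 0.429 -0.09   0.141]
-0.07 33 [ 0.4339 -0.0596  0.1441] [ 0.431 -0.069  0.14 ]
-0.05 37 [ 0.4347 -0.0403  0.144 ] [ 0.431 -0.05   0.141]
-0.03 36 [ 0.4359 -0.0199  0.144 ] [ 0.433 -0.029  0.14 ]
-0.01 30 [ 0.4371 -0.0016  0.1415] [ 0.432 -0.009  0.135]
```

View pics/pre.png

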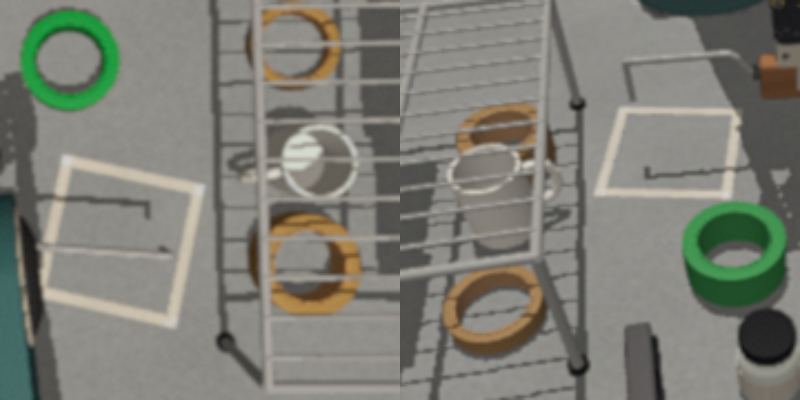

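The hook tip is at (0.430,-0.118), in the left panel near (165,255). The path to the roll's core at left panel (310,262) is clear. Going in, then lowering.

Request:
servo_tool(
  motion=[
    [0.0,-0.01,-0.001,0,0],
    [0.0,-0.03,-0.002,0,0],
    [0.0,-0.055,-0.003,0,0],
    [0.0,-0.08,-0.004,0,0],
    [0.0,-0.105,-0.006,0,0],
    [0.0,-0.13,-0.008,0,0],
    [0.0,-0.15,-0.008,0,0],
    [0.0,-0.16,-0.008,0,0],
    [0.0,-0.164,-0.008,0,0],
    [0.0,-0.164,-0.008,0,0],
  ],
)

```text
clock: 9.25
position: [0.4197, -0.0816, 0.0956]
orientation: [0.735, 0.678, 0.0, -0.0]
force: [-0.5, -0.9, -1.7]
opening: 0.0255
finger_force: 29.7
```

```bash
python3 - <<'E'
from h import *
go((.42,-.082,.021,85.4))
for n in("scene","top"):
    p,d=r.read_camera(n)
    P=cloud(n,d);m=(d>.05)&(P[...,0]>.36)&(P[...,0]<.5)&(P[...,1]>-.31)&(P[...,1]<-.26)&(P[...,2]>.075)&(P[...,2]<.152)
    q=P[m];print(n,len(q),q.mean(0) if len(q) else 0)
    if n=="top":cv2.imwrite("pics/in.png",cv2.resize(p[180:300,340:440],(500,600))[...,::-1])
E
```

```text
pos [ 0.4197 -0.0816  0.0956] yaw 85.33 tilt [-0.e+00  1.e-04 -1.e+00] q6 -0.17 F [-0.5 -0.9 -1.7] open 0.0255 t 9.25
(0.42, -0.082, 0.021, 85.4) -> [-0.0004  0.0004  0.0746] -0.001
scene 139 [ 0.45451962 -0.28188432  0.10161687]
top 93 [ 0.45161286 -0.28324647  0.10595551]
```

View pics/in.png

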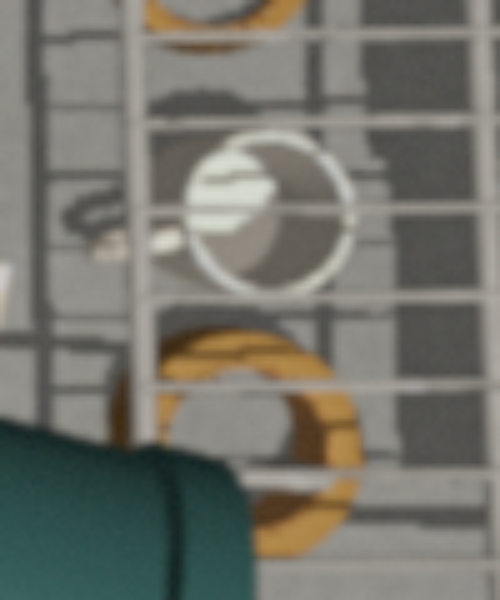

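Request:
servo_tool(
  motion=[
    [0.0,0,0,0.01,0],
    [0.0,0,0,0.02,0],
    [0.0,0,0,0.03,0],
    [0.0,0,0,0.04,0],
    [0.0,0,0,0.05,0],
    [0.0,0,0,0.06,0],
    [0.0,0,0,0.067,0],
    [0.0,0,0,0.072,0],
    [0.0,0,0,0.0745,0],
    [0.0,0,0,0.0745,0],
  ],
)

```text
clock: 10.35
position: [0.4197, -0.0815, 0.021]
orientation: [0.735, 0.678, -0.0, -0.0]
force: [0.3, 0.8, -1.5]
opening: 0.0262
finger_force: 29.7
```

```bash
python3 - <<'E'
from h import *
go((.427,-.06,.021,85.4))
E
```

```text
pos [ 0.4197 -0.0815  0.021 ] yaw 85.36 tilt [-2.e-04  1.e-04 -1.e+00] q6 -0.17 F [ 0.3  0.8 -1.5] open 0.0262 t 10.35
(0.427, -0.06, 0.021, 85.4) -> [ 0.022   0.0055 -0.    ] -0.001
```

Request:
servo_tool(
  motion=[
    [0.0,0.008,0,0,0],
    [0.0,0.016,0,0,0],
    [0.0,0.024,0,0,0],
    [0.0,0.032,0,0,0],
    [0.0,0.042,0,0,0],
    [0.0,0.054,0,0,0],
    [0.0,0.066,0.001,0,0],
    [0.0,0.078,0.001,0,0],
    [0.0,0.09,0.001,0,0],
    [0.0,0.1,0.001,0,0],
  ],
)

```text
clock: 11.35
position: [0.4289, 0.0192, 0.0211]
orientation: [0.735, 0.678, -0.0, -0.0]
force: [-1.1, -2.1, -1.5]
opening: 0.026
finger_force: 29.8
```

```bash
cat > roll.py <<'E'
from h import *
def roll(tag):
  for n in("scene","top"):
    p,d=r.read_camera(n);P=cloud(n,d);h=cv2.cvtColor(p,cv2.COLOR_RGB2HSV)
    m=(h[...,0]>8)&(h[...,0]<25)&(h[...,1]>90)&(d>.05)&(P[...,0]>.3)&(P[...,0]<.52)&(P[...,1]>-.35)&(P[...,1]<.08)&(P[...,2]>.041)&(P[...,2]<.053)
    q=P[m][:,:2]
    if len(q)<20: print(n,"few");continue
    A=np.c_[2*q,np.ones(len(q))]  # outermost ring fit: use hull
    hu=cv2.convexHull(q.astype(np.float32)).reshape(-1,2)
    print(n,len(q),"encl",cv2.minEnclosingCircle(q.astype(np.float32)),"ext",q.min(0).round(3),q.max(0).round(3))
    cv2.imwrite(f"pics/{tag}_{n}.png",p[...,::-1])
E
python3 - <<'E'
from roll import *
go((.441,.148,.021,85.4));roll("d1")
E
```

```text
pos [0.4289 0.0192 0.0211] yaw 85.38 tilt [-1.e-04  0.e+00 -1.e+00] q6 0.07 F [-1.1 -2.1 -1.5] open 0.026 t 11.35
(0.441, 0.148, 0.021, 85.4) -> [1.293e-01 1.700e-03 1.000e-04] -0.0
scene 424 encl ((0.42720526456832886, -0.10111744701862335), 0.16760359704494476) ext [ 0.362 -0.268] [0.471 0.066]
top 718 encl ((0.41424745321273804, -0.21400317549705505), 0.05491112917661667) ext [ 0.361 -0.267] [ 0.468 -0.16 ]
```

Roll is following: centre at (0.414,-0.214). Continue.

Request:
servo_tool(
  motion=[
    [0.0,0.008,0.0002,0,0],
    [0.0,0.02,0.0004,0,0],
    [0.0,0.034,0.0006,0,0],
    [0.0,0.048,0.0008,0,0],
    [0.0,0.062,0.001,0,0],
    [0.0,0.076,0.0012,0,0],
    [0.0,0.09,0.0015,0,0],
    [0.0,0.102,0.0017,0,0],
    [0.0,0.111,0.0018,0,0],
    [0.0,0.118,0.002,0,0],
  ],
)

```text
clock: 12.45
position: [0.4404, 0.1363, 0.0211]
orientation: [0.735, 0.678, -0.0, -0.0]
force: [-0.7, -2.5, -0.5]
opening: 0.0258
finger_force: 29.8
```

```bash
python3 - <<'E'
from roll import *
go((.441,.148,.021,85.4));roll("d2")
E
```

```text
pos [0.4404 0.1363 0.0211] yaw 85.37 tilt [-2.e-04 -0.e+00 -1.e+00] q6 0.33 F [-0.7 -2.5 -0.5] open 0.0258 t 12.45
(0.441, 0.148, 0.021, 85.4) -> [ 0.0117 -0.0003  0.0001] -0.0
scene 508 encl ((0.426280677318573, -0.0966172143816948), 0.05576177313923836) ext [ 0.371 -0.15 ] [ 0.482 -0.045]
top 831 encl ((0.42569494247436523, -0.0982120931148529), 0.054556265473365784) ext [ 0.372 -0.151] [ 0.478 -0.044]
```

View pics/d2_top.png

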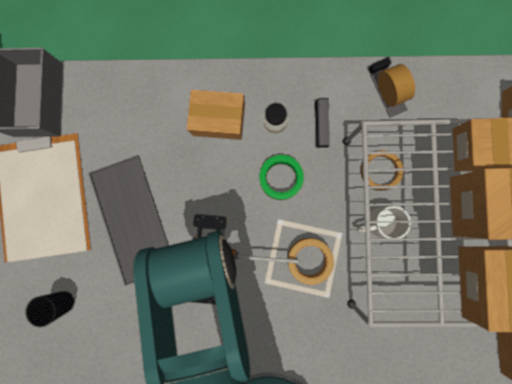

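Square is at (304,258), roll at (311,261), still about 12 mm short. Pull 12 mm more, back the tip off, then lift.

Request:
servo_tool(
  motion=[
    [0.0,0.003,0,0,0],
    [0.0,0.006,0,0,0],
    [0.0,0.009,0,0,0],
    [0.0,0.012,0,0,0],
    [0.0,0.012,0,0,0],
    [0.0,0.006,0,0,0],
    [0.0,-0.002,0,0,0],
    [0.0,-0.012,0,0,0],
    [0.0,-0.018,0,0,0],
    [0.0,-0.018,0,0,0],
  ],
)

```text
clock: 13.55
position: [0.4389, 0.1167, 0.0212]
orientation: [0.736, 0.677, 0.0, 0.0]
force: [0.0, -0.7, -1.6]
opening: 0.0255
finger_force: 29.8
```

Request:
servo_tool(
  motion=[
    [0.0,0,0,-0.01,0],
    [0.0,0,0,-0.02,0],
    [0.0,0,0,-0.035,0],
    [0.0,0,0,-0.05,0],
    [0.0,0,0,-0.065,0],
    [0.0,0,0,-0.08,0],
    [0.0,0,0,-0.09,0],
    [0.0,0,0,-0.1,0],
    [0.0,0,0,-0.1,0],
    [0.0,0,0,-0.1,0],
  ],
)

```text
clock: 14.55
position: [0.4388, 0.1176, 0.1209]
orientation: [0.735, 0.678, -0.0, -0.0]
force: [-1.1, 0.6, -1.7]
opening: 0.026
finger_force: 29.8
```

```bash
python3 - <<'E'
from roll import *
go((.4437,.31,.121,198.06));roll("d3")
p=cv2.imread("pics/d3_top.png");h=cv2.cvtColor(p,cv2.COLOR_BGR2HSV)
cv2.imwrite("pics/sq.png",cv2.resize(p[205:310,250:355],(600,600)))
E
```

```text
pos [0.4388 0.1176 0.1209] yaw 85.36 tilt [-2.e-04 -0.e+00 -1.e+00] q6 0.29 F [-1.1  0.6 -1.7] open 0.026 t 14.55
(0.4437, 0.31, 0.121, 198.06) -> [ 1.922e-01 -1.070e-02 -1.000e-04] -1.967
scene 538 encl ((0.4271889925003052, -0.08632590621709824), 0.05578905716538429) ext [ 0.374 -0.137] [ 0.482 -0.034]
top 824 encl ((0.42657625675201416, -0.08768106251955032), 0.0546691007912159) ext [ 0.374 -0.14 ] [ 0.481 -0.034]
```

View pics/sq.png

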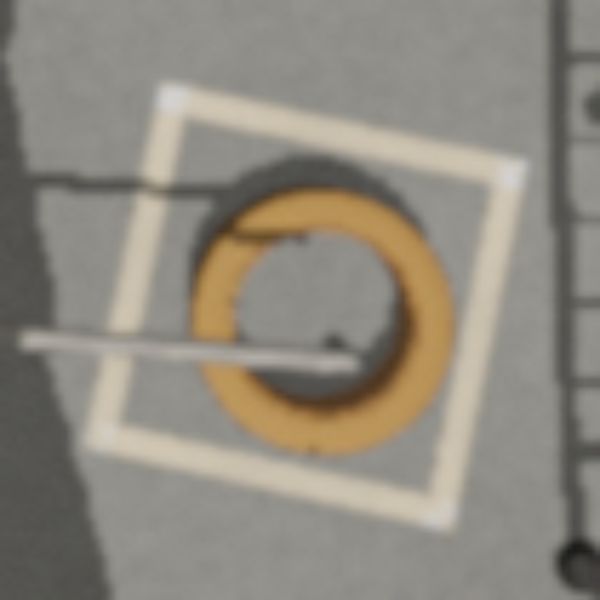

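Roll centre is (0.427,-0.087), within 2 mm of the square's centre, with clear margin on all sides. Returning the hook.

Request:
servo_tool(
  motion=[
    [0.0,0.015,-0.001,0,-0.02],
    [0.0,0.035,-0.002,0,-0.1],
    [0.0,0.055,-0.003,0,-0.22],
    [0.0,0.075,-0.004,0,-0.36],
    [0.0,0.095,-0.005,0,-0.5],
    [0.0,0.115,-0.006,0,-0.64],
    [0.0,0.135,-0.008,0,-0.78],
    [0.0,0.155,-0.009,0,-0.92],
    [0.0,0.17,-0.01,0,-1.06],
    [0.0,0.182,-0.0107,0,-1.2],
  ],
)

```text
clock: 15.65
position: [0.4426, 0.3006, 0.1203]
orientation: [0.221, 0.975, -0.0, -0.001]
force: [-0.1, -0.7, -2.0]
opening: 0.0255
finger_force: 29.8
```

```bash
python3 -c "
from h import *
go((.4437,.31,.121,198.06),(.4437,.31,.0206,198.06))"
```

```text
pos [0.4426 0.3006 0.1203] yaw 154.47 tilt [-1.2e-03 -6.0e-04 -1.0e+00] q6 -0.58 F [-0.1 -0.7 -2. ] open 0.0255 t 15.65
(0.4437, 0.31, 0.121, 198.06) -> [ 0.003   0.0089 -0.0007] -0.761
(0.4437, 0.31, 0.0206, 198.06) -> [0.003  0.009  0.0997] -0.761
```

Request:
servo_tool(
  motion=[
    [0.0,0.001,0.001,0,-0.13],
    [0.0,0.001,0.003,0,-0.27],
    [0.0,0.002,0.005,0,-0.4],
    [0.0,0.003,0.007,0,-0.53],
    [0.0,0.003,0.009,0,-0.64],
    [0.0,0.003,0.009,0,-0.72],
    [0.0,0.003,0.009,0,-0.761],
    [0.0,0.003,0.009,0,-0.761],
    [0.0,0.003,0.009,0,-0.761],
    [0.0,0.003,0.009,0,-0.761],
  ],
)

```text
clock: 16.65
position: [0.4441, 0.3092, 0.1209]
orientation: [-0.153, 0.988, -0.0, -0.0]
force: [-0.2, 0.3, -2.1]
opening: 0.0258
finger_force: 29.8
```

```bash
python3 -c "
from h import *
go((.4437,.31,.0206,198.06))"
```

```text
pos [0.4441 0.3092 0.1209] yaw -162.35 tilt [-4.e-04 -2.e-04 -1.e+00] q6 -1.32 F [-0.2  0.3 -2.1] open 0.0258 t 16.65
(0.4437, 0.31, 0.0206, 198.06) -> [1.000e-04 9.000e-04 1.003e-01] -0.007
```

Request:
servo_tool(
  motion=[
    [0.0,0,0.001,0.01,0],
    [0.0,0,0.001,0.025,0],
    [0.0,0,0.001,0.04,-0.007],
    [0.0,0,0.001,0.055,-0.007],
    [0.0,0,0.001,0.07,-0.007],
    [0.0,0,0.001,0.082,-0.007],
    [0.0,0,0.001,0.09,-0.007],
    [0.0,0,0.001,0.095,-0.007],
    [0.0,0,0.001,0.098,-0.007],
    [0.0,0,0.001,0.0995,-0.007],
  ],
)

```text
clock: 17.65
position: [0.4441, 0.3104, 0.0218]
orientation: [-0.157, 0.988, 0.0, 0.0]
force: [0.2, 0.0, -1.7]
opening: 0.0257
finger_force: 29.8
```

```bash
python3 -c "
from h import *
go((.4437,.31,.0206,198.06))"
```

```text
pos [0.4441 0.3104 0.0218] yaw -161.88 tilt [ 4.e-04  2.e-04 -1.e+00] q6 -1.32 F [ 0.2  0.  -1.7] open 0.0257 t 17.65
(0.4437, 0.31, 0.0206, 198.06) -> [ 0.0005 -0.0002  0.0012] 0.001
```

Request:
servo_tool(
  motion=[
    [0.0,0,0,0.0005,0],
    [0.0,0,0,0.001,0],
    [0.0,0,0,0.0012,0],
    [0.0,0,0,0.0014,0],
    [0.0,0,0,0.0014,0],
    [0.0,0,0,0.0014,0],
    [0.0,0,0,0.0014,0],
    [0.0,0,0,0.0014,0],
    [0.0,0,0,0.0014,0],
    [0.0,0,0,0.0014,0],
  ],
)

```text
clock: 18.65
position: [0.444, 0.3103, 0.0206]
orientation: [-0.157, 0.988, 0.0, 0.0]
force: [-1.9, -0.9, 5.1]
opening: 0.0257
finger_force: 29.8
```

Contact with the tray floor (5 N). Release.

Request:
servo_tool(
  motion=[
    [0.04,0,0,0,0],
    [0.06,0,0,0,0],
    [0.093,0,0,0,0],
    [0.093,0,0,0,0],
    [0.093,0,0,0,0],
    [0.093,0,0,0,0],
    [0.093,0,0,0,0],
    [0.093,0,0,0,0],
    [0.093,0,0,0,0],
    [0.093,0,0,0,0],
  ],
)

```text
clock: 19.65
position: [0.4439, 0.3103, 0.0203]
orientation: [-0.157, 0.988, 0.0, 0.0]
force: [-0.9, -0.0, 0.6]
opening: 0.0925
finger_force: 0.0
```

Request:
servo_tool(
  motion=[
    [0.093,0,0,-0.02,0],
    [0.093,0,0,-0.04,0],
    [0.093,0,0,-0.07,0],
    [0.093,0,0,-0.1,0],
    [0.093,0,0,-0.14,0],
    [0.093,0,0,-0.18,0],
    [0.093,0,0,-0.22,0],
    [0.093,0,0,-0.24,0],
    [0.093,0,0,-0.25,0],
    [0.093,0,0,-0.25,0],
  ],
)

```text
clock: 20.65
position: [0.4441, 0.3104, 0.2709]
orientation: [-0.157, 0.988, 0.0, 0.001]
force: [-0.0, 0.1, -1.5]
opening: 0.0928
finger_force: 0.0
```

```bash
python3 - <<'E'
from roll import *
go();roll("end")
cv2.imwrite("pics/fin.png",cv2.resize(cv2.imread("pics/end_scene.png"),(800,600)))
E
```

```text
pos [0.4441 0.3104 0.2709] yaw -161.88 tilt [ 1.e-03  7.e-04 -1.e+00] q6 -1.32 F [-0.   0.1 -1.5] open 0.0928 t 20.65
scene 527 encl ((0.4275661110877991, -0.08509918302297592), 0.055218566209077835) ext [ 0.373 -0.137] [ 0.482 -0.034]
top 860 encl ((0.42621850967407227, -0.08776886016130447), 0.0547979474067688) ext [ 0.374 -0.14 ] [ 0.481 -0.035]
```

View pics/fin.png

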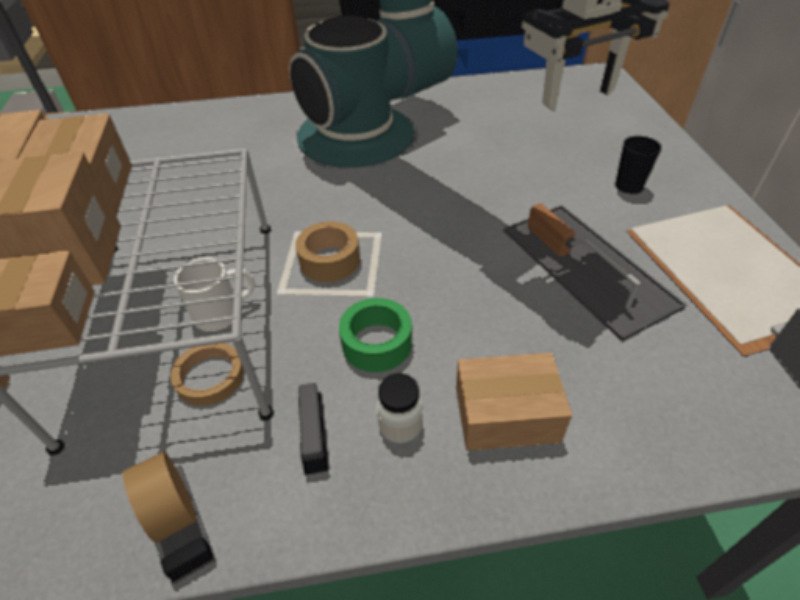

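The roll is in the square at (328,252), the hook stands in its tray at (552,230), and nothing else has moved.

```bash
python3 -c "
from plant import r
print(r.finish_job())"
```

```text
the job is handed in; nothing more can be done
None
```

The job is handed in at about 21 s: the wide roll lies wholly inside the marked square (centre within about 3 mm), the hook stands upright in its tray and is released, and nothing else moved in the final pictures.

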